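Rack the finishing-machine rollers

ROBOT

A 7-joint arm with a two-finger parallel gripper is mounted at the origin on the work surface. World frame = base frame: x ahead of the robot, y to its left, z up, the work surface at z = 0. Lengths are in m, angles in rad, forces in N, time in s.
With the tool pointing down it reaches from about 0.4 to 0.85 m from the base axis. Payload 6.9 kg.
Tool frame: the origin (TCP) lies midway between the tips of the shut fingers; the grasp point (between the pads) lies behind it (ctrl.pinch_z is the z of the grasp point in the tool frame, in m); z points along the fingers, y is the line along which they close (so a half turn about z gives the same grasp; the last joint's range is limited). The gripper opens to 85 mm and grips with 20 to 120 N. Pads are 22 mm wide; open, the fingers measure 114 mm over their backs; the gripper's body (76 mm by 85 mm) begins 54 mm behind the grasp point. The pads swing forward as they close: fully open they stand 13 mm farther back than shut.
Start: joints at [1.335, 0.507, -0.238, 1.5, 0.126, 1.149, -0.155], TCP at [0.209, -0.589, 0.231] pointing down, gripper open.
Joint ranges: [-3.08, 3.08], [-0.24, 2.05], [-1.43, 1.35], [0, 2.5], [-1.52, 4.66], [0.17, 1.96], [-2.89, 2.89]. Speed limits (rad/s): [2.39, 2.39, 3.14, 3.14, 3.14, 3.14, 3.14].

INTERFACE

Orientations are given as a unit quaternion [w, x, y, z].
In Python, from station import ctrl, get_state, vision, ticket, models gives the robot as it stands. Calls block until the motion is done:
- ctrl.movep(position, orientation): joint-space move of the TCP to a pose.
- ctrl.movel(position, frame=None, max_speed=0.15): straight line of the TCP; frame=None keeps the orientation; max_speed is the mean speed in m/s.
- ctrl.set_joints(angles): joint-space move.
- ctrl.ungrasp() and ctrl.close_gripper(force=None): open the fingers fully, or close them until they stop; force is the grip in N (None keeps the last).
- ctrl.pause(seconds).
- ctrl.ik(position, orientation): joint angles nearest the present ones, or None.
- get_state(): the state.
- vision.grab_frame(name): name is "side" or "top"; returns (picture, depth): 480x640x3 uint8, blue, green, red; 480x640 float32, m along the optical axis (not along the pixel's ray), 0 where there is no reading.
- vision.camera_info(name): a dict with "mtx" (3x3 intrinsics, pixels), "dist_coeffs" ([k1, k2, p1, p2, k3] as OpenCV has them; the pictures are not rectified), "R" (3x3) and "t" (3): a world point X has camera coordinates R X + t. Camera axes: x right, y down, z forward; pixel columns grow to the right and rows downward; lengths in m; the calibration is good to about 2 mm. A picture is of the moment at which its call begins. camera_info takes no time and is no camera call.
A pose or a line that the arm cannot do raises ctrl.Unreachable and nothing moves.
- ticket.close_job(): hands the job in; it is judged then, once.
Trained networks look in the newest picture that a camera, given by its name, has taken for a name from the list of things; names that differ only in an ending like _2 or _b are one class to them, and where a whole thing is asked for, a point or a joint stands for the part that bears it (a point fixed in the world has none). Each returns a list of dicts, best first, with "p" (0 to 1); they miss things now and then, are a little off and sometimes report something else, mostly with a low value. They report only what shows in the picture. A call takes as long as a camera call.
- models.recognise(camera, target): "point" ([column, row] in pixels, amid what is visible of it).
- models.masks_of(camera, target): "mask" (480x640 bool, what is visible of it) and "point" ([column, row] in pixels, amid what is visible of it).
The state is a dict: "time": time; "qpos": joint angles; "qd": joint speeds; "tau": joint torques, N m; "tcp_pos": TCP position; "eef_rot": TCP orientation; "contact_force": force on the tool from outside, world axes, zero at the start; "wrist_torque": the same for the moment, N m; "width": finger opening in m; "gripper_force": force on a finger pad.
Only numpy, scipy, OpenCV 4.12 (cv2) and the standard library are available. Lean on these libraries where they do the work, as an engineer would, in place of code of your own. Each camera call takes 0.05 s, during which the arm holds its last target. There are 200 camera calls.

TASK

Lay the three loose rollers from the felt pad across the roller rack, each with its shaft cradled in one facing pair of V-notches in the two rails, in whichever pairs are free, and with every brass nut outside the red rail. Set each one down rather than dropping it, let go, and leave the brush roller already on the rack, the cement tin and the boot where they are.

Things in the scene. Friction and masses are not known exactly. Their poses are not given: they have to be found in the camera images.
- coarse_center (a point): Coarse sanding roller, dark brown drum, lying loose on the felt pad. Drum 46 mm in diameter, 70 mm long, on a 14 mm steel shaft reaching 76 mm one way and 78 mm the other from the middle, with a brass nut (24 mm in diameter, 64 to 76 mm from the middle) on one end only. 0.3 to 0.6 kg. The point is the drum's centre, on the shaft's axis; its x axis runs along the shaft to the nut.
- coarse_nut (a point): Middle of the brass nut of that roller (coarse), on the shaft's axis, 70 mm from the drum's centre.
- fine_center (a point): Fine sanding roller, orange drum, lying loose on the felt pad. Drum 46 mm in diameter, 70 mm long, on a 14 mm steel shaft reaching 76 mm one way and 78 mm the other from the middle, with a brass nut (24 mm in diameter, 64 to 76 mm from the middle) on one end only. 0.3 to 0.6 kg. The point is the drum's centre, on the shaft's axis; its x axis runs along the shaft to the nut.
- fine_nut (a point): Middle of the brass nut of that roller (fine), on the shaft's axis, 70 mm from the drum's centre.
- felt_center (a point): Polishing roller, off-white felt drum, lying loose on the felt pad. Drum 46 mm in diameter, 70 mm long, on a 14 mm steel shaft reaching 76 mm one way and 78 mm the other from the middle, with a brass nut (24 mm in diameter, 64 to 76 mm from the middle) on one end only. 0.3 to 0.6 kg. The point is the drum's centre, on the shaft's axis; its x axis runs along the shaft to the nut.
- felt_nut (a point): Middle of the brass nut of that roller (felt), on the shaft's axis, 70 mm from the drum's centre.
- rack: Roller rack, fixed: 12 mm plywood base board (150 x 330 mm) with two upright wooden rails along its y axis, 310 mm long, 12 mm thick, 88 mm clear between them, 112 mm over their outsides. The rail on the +x side is painted red, the other bare wood. Rail tops are 60 mm above the bench. Thin heel blanks (7 mm) lie on the board, not in the way. Origin: centre of the underside; x towards the red rail, z up.
- rack_v0 (a point): Notch pair 0, at y = -120 mm of the rack: a 90-degree V in each rail, 18 mm deep, 36 mm wide at the mouth, bottom 42 mm above the bench. The point is midway between the rails where the centre of a seated roller comes, 52 mm above the bench: drum between the rails, nut just outside the red one, about 8 mm play either way along the shaft. Axes as the rack's.
- rack_v1 (a point): Notch pair 1, at y = -40 mm of the rack: a 90-degree V in each rail, 18 mm deep, 36 mm wide at the mouth, bottom 42 mm above the bench. The point is midway between the rails where the centre of a seated roller comes, 52 mm above the bench: drum between the rails, nut just outside the red one, about 8 mm play either way along the shaft. Axes as the rack's.
- rack_v2 (a point): Notch pair 2, at y = 40 mm of the rack: a 90-degree V in each rail, 18 mm deep, 36 mm wide at the mouth, bottom 42 mm above the bench. The point is midway between the rails where the centre of a seated roller comes, 52 mm above the bench: drum between the rails, nut just outside the red one, about 8 mm play either way along the shaft. Axes as the rack's.
- rack_v3 (a point): Notch pair 3, at y = 120 mm of the rack: a 90-degree V in each rail, 18 mm deep, 36 mm wide at the mouth, bottom 42 mm above the bench. The point is midway between the rails where the centre of a seated roller comes, 52 mm above the bench: drum between the rails, nut just outside the red one, about 8 mm play either way along the shaft. Axes as the rack's.
- brush_center (a point): Brush roller, dark blue bristle drum, same size and make as the others, already lying in one pair of the rack's notches (any of the four), nut outside the red rail; leave it there. The point is the centre of its drum.
- pad: Round grey felt pad, 370 mm across and 4 mm thick, fixed flat on the bench, on which the three loose rollers lie. Origin: centre of its underside.
- can: Tin of cement, yellow with a paper band and steel lid, 70 mm in diameter, 105 mm tall, standing between the rack and the pad. Loose. Origin: centre of its underside.
- boot: Black leather ankle boot standing on its sole beyond the cement tin, between the far sides of rack and pad, heel to the robot, 280 mm long (x axis towards the toe), 94 mm wide, 160 mm tall. Loose. A fixed iron nail-cup stand farther out is not in the way. Origin: on the bench under its middle.

How it is judged:
At the end, for the whole second after the job is handed in: The three rollers each lie at rest, let go, in a notch pair: centre within 4 mm of the pair along the rails, 10 mm of mid-rack along the shaft, 3 mm of seated height (52 mm); shaft square to the rails within 0.05 rad, nut at the red rail. The brush roller is within 10 mm of its start (x of coarse_center in the frame of rack between -0.01 and 0.01 m and z of coarse_center in the frame of rack between 0.0489 and 0.0549 m and (y of coarse_center in the frame of rack between -0.124 and -0.116 m or y of coarse_center in the frame of rack between -0.044 and -0.036 m or y of coarse_center in the frame of rack between 0.036 and 0.044 m or y of coarse_center in the frame of rack between 0.116 and 0.124 m) and angle between the x axis of each of coarse_center, fine_center, felt_center and the x axis of rack, either way round below 0.05 rad and x of each of coarse_nut, fine_nut, felt_nut in the frame of rack above 0.03 m and contact force between each of coarse, fine, felt and rack above 0.5 N and linear speed of each of coarse, fine, felt below 0.02 m/s and angular speed of each of coarse, fine, felt below 0.3 rad/s and contact force between each of coarse, fine, felt and the fingers below 0.1 N and x of fine_center in the frame of rack between -0.01 and 0.01 m and z of fine_center in the frame of rack between 0.0489 and 0.0549 m and (y of fine_center in the frame of rack between -0.124 and -0.116 m or y of fine_center in the frame of rack between -0.044 and -0.036 m or y of fine_center in the frame of rack between 0.036 and 0.044 m or y of fine_center in the frame of rack between 0.116 and 0.124 m) and x of felt_center in the frame of rack between -0.01 and 0.01 m and z of felt_center in the frame of rack between 0.0489 and 0.0549 m and (y of felt_center in the frame of rack between -0.124 and -0.116 m or y of felt_center in the frame of rack between -0.044 and -0.036 m or y of felt_center in the frame of rack between 0.036 and 0.044 m or y of felt_center in the frame of rack between 0.116 and 0.124 m) and distance of brush_center from where it was at the start of the episode below 0.01 m); the robot touches nothing.
It fails at once if the brush roller on the rack is shifted by more than 10 mm (distance of brush_center from where it was at the start of the episode above 0.01 m).
It fails at once if the cement tin is shifted by more than 20 mm or tipped by more than 17 degrees (distance of can from where it was at the start of the episode above 0.02 m or angle between can's own z axis and vertical above 0.3 rad).
It fails at once if the boot is shifted by more than 20 mm (distance of boot from where it was at the start of the episode above 0.02 m).
It fails at once if a roller is dropped or thrown: it moves faster than 0.5 m/s with no finger touching it ((linear speed of coarse above 0.5 m/s and contact force between coarse and the fingers below 0.1 N) or (linear speed of fine above 0.5 m/s and contact force between fine and the fingers below 0.1 N) or (linear speed of felt above 0.5 m/s and contact force between felt and the fingers below 0.1 N)).
It also fails if it takes over 72 s, if anything falls off the work surface, if the arm or the gripper's body presses on something with over 40 N, if the wrist force passes 120 N, or if a joint passes its speed limit or range.

## Working session

There is one attempt and no reset: what is moved stays moved. The work goes in short steps, each a Python script; the robot and the scene stay as the last script left them, time stands still between calls to the robot, and variables do not carry over. Pictures are saved under pics/ and viewed, at most 10 in all, crops included, and the job is handed in when it is done.

```bash
ls; mkdir -p pics; python3 - <<'E'
from station import ctrl,get_state,vision
import cv2
for n in("top","side"):
    p,d=vision.grab_frame(n);cv2.imwrite(f"pics/{n}0.png",p)
    i=vision.camera_info(n);print(n,i)
s=get_state();print(s,ctrl.pinch_z)
E
```

```text
pics
top {'mtx': array([[461.96569208,   0.        , 314.3323883 ],
       [  0.        , 461.96569208, 237.59784195],
       [  0.        ,   0.        ,   1.        ]]), 'dist_coeffs': array([-0.03906771,  0.        ,  0.        ,  0.        ,  0.        ]), 'R': array([[ 0.01059533, -0.99965957, -0.02384302],
       [-0.99882395, -0.00945226, -0.0475538 ],
       [ 0.04731224,  0.02431882, -0.99858407]]), 't': array([0.02138275, 0.57357793, 1.13136413])}
side {'mtx': array([[474.83802786,   0.        , 318.45019846],
       [  0.        , 474.83802786, 239.74084936],
       [  0.        ,   0.        ,   1.        ]]), 'dist_coeffs': array([-0.12759208,  0.        ,  0.        ,  0.        ,  0.        ]), 'R': array([[-0.89006909, -0.4557734 ,  0.00690073],
       [-0.33808175,  0.64992618, -0.68065901],
       [ 0.3057413 , -0.60816656, -0.73256787]]), 't': array([0.54833798, 0.22653814, 0.93548972])}
{'time': 0.1, 'qpos': array([ 1.33450858,  0.50825667, -0.23750098,  1.50100279,  0.12567808,
        1.14887021, -0.15480339]), 'qd': array([ 0.0003742 , -0.00091245,  0.00157308, -0.00116363, -0.00078783,
        0.00148372, -0.00153321]), 'tau': array([-5.92463432e-03, -6.21834326e+01, -2.19490305e+00, -2.50204968e+01,
        1.25475030e-02,  7.83755444e-03,  4.31000217e-06]), 'tcp_pos': array([ 0.2092636 , -0.58847441,  0.23052409]), 'eef_rot': array([-7.64243155e-04,  9.85435465e-01,  1.70048051e-01, -1.40084899e-04]), 'contact_force': array([0.07070711, 0.07682598, 0.01018438]), 'wrist_torque': array([-0.03070966,  0.08054843, -0.0231959 ]), 'gripper_force': 0.0, 'width': 0.0853711940249004} -0.0187
```

View pics/top0.png

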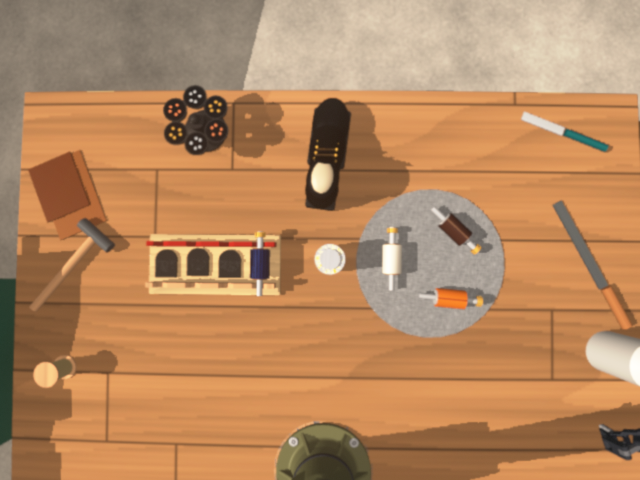

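View pics/side0.png

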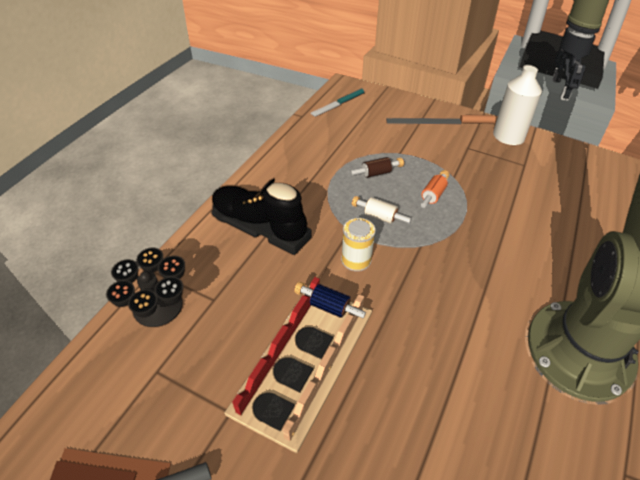

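Top view: rack at (215,265) with its red rail up (+x) and the brush in the right-hand notch (260,263). The felt roller is at (392,258) with its nut up, fine at (452,298) with its nut to the right, coarse at (456,229) with its nut at lower right, and the can at (330,259). The side view agrees. Next I'll measure.

```bash
cat > h.py <<'E'
import numpy as np,cv2
from station import ctrl,get_state,vision,ticket,models
I=vision.camera_info
def cloud(cam,depth,mask):
    i=I(cam);v,u=np.nonzero(mask&(depth>0));z=depth[v,u].astype(float)
    n=cv2.undistortPoints(np.c_[u,v].astype(float)[:,None],i["mtx"],i["dist_coeffs"])[:,0]
    return (np.c_[n*z[:,None],z]-i["t"])@i["R"]      # R^T (p-t)
def ray(cam,px,zw):
    i=I(cam);n=cv2.undistortPoints(np.array([[px]],float),i["mtx"],i["dist_coeffs"])[0,0]
    d=i["R"].T@np.r_[n,1];c=-i["R"].T@i["t"];return c+d*(zw-c[2])/d[2]
def roller(name,cam="top",base=0.004):
    """drum centre xy, angle of shaft to nut"""
    _,d=vision.grab_frame(cam);m=models.masks_of(cam,name+"_center")[0];nt=models.recognise(cam,name+"_nut")
    P=cloud(cam,d,m["mask"]);P=P[P[:,2]>base+.012]
    D=P[P[:,2]>base+.037]
    r=cv2.minAreaRect(D[:,:2].astype(np.float32)*1000)
    c=np.array(r[0])/1000; 
    nut=ray(cam,nt[0]["point"],base+.033)
    w=np.linalg.svd(P[:,:2]-P[:,:2].mean(0))[2][0]
    if w@(nut[:2]-c)<0:w=-w
    print(name,"p",round(m["p"],2),round(nt[0]["p"],2),"c",c.round(4),"rect",np.round(r[1],1),"ztop",np.percentile(D[:,2],[50,98]).round(4),
      "ang",np.degrees(np.arctan2(w[1],w[0])).round(1),"nutdist",np.linalg.norm(nut[:2]-c).round(4),"nutang",np.degrees(np.arctan2(*(nut[:2]-c)[::-1])).round(1),
      "proj ext",np.round(((P[:,:2]-c)@w)[[((P[:,:2]-c)@w).argmin(),((P[:,:2]-c)@w).argmax()]],4),"perp med",np.median((P[:,:2]-c)@[-w[1],w[0]]).round(4))
    return c,np.arctan2(w[1],w[0])
E
python3 - <<'E'
from h import *
for n in("felt","coarse","fine"):roller(n)
roller("brush",base=.029)
_,d=vision.grab_frame("top");m=models.masks_of("top","rack")[0];P=cloud("top",d,m["mask"])
R=P[(P[:,2]>.05)&(P[:,2]<.064)]
r=cv2.minAreaRect(R[:,:2].astype(np.float32)*1000);print("rack",m["p"],r,len(R),np.percentile(R[:,2],[10,50,90]))
B=P[(P[:,2]>.004)&(P[:,2]<.064)];print("board",cv2.minAreaRect(B[:,:2].astype(np.float32)*1000))
for n in("can","boot"):
    m=models.masks_of("top",n)[0];P=cloud("top",d,m["mask"]);print(n,m["p"],P.min(0).round(3),P.max(0).round(3))
np.savez("m.npz",d=d)
E
```

```text
felt p 0.65 0.75 c [ 0.5416 -0.1622] rect [110.7  36.5] ztop [0.0467 0.052 ] ang 179.7 nutdist 0.0194 nutang 170.8 proj ext [-0.0586  0.0946] perp med -0.0013
coarse p 0.8 0.84 c [ 0.5833 -0.3269] rect [110.8  39.5] ztop [0.0469 0.0523] ang 47.0 nutdist 0.016 nutang 19.5 proj ext [-0.0591  0.0914] perp med 0.0005
fine p 0.77 0.63 c [ 0.4259 -0.316 ] rect [102.8  38.9] ztop [0.0466 0.0514] ang 84.7 nutdist 0.0078 nutang 55.2 proj ext [-0.0635  0.0875] perp med -0.002Traceback (most recent call last):
  File "<stdin>", line 3, in <module>
  File "h.py", line 13, in roller
    _,d=vision.grab_frame(cam);m=models.masks_of(cam,name+"_center")[0];nt=models.recognise(cam,name+"_nut")
                                                                           ~~~~~~~~~~~~~~~~^^^^^^^^^^^^^^^^^
ValueError: it knows: boot, brush_center, can, coarse_center, coarse_nut, felt_center, felt_nut, fine_center, fine_nut, pad, rack, rack_v
```

```bash
python3 - <<'E'
s=open("h.py").read();a=s.index("def roller")
open("h.py","w").write(s[:a]+'''def roller(name,guess,cam="top",base=0.004):
    """drum centre xy, angle of shaft to nut; guess: rough angle in deg seen in the picture"""
    _,d=vision.grab_frame(cam);m=models.masks_of(cam,name+"_center")[0]
    P=cloud(cam,d,m["mask"]);P=P[P[:,2]>base+.012][:,:]
    g=np.radians(guess);X=P[:,:2];c=X.mean(0);w=np.linalg.svd(X-c,full_matrices=False)[2][0]
    w=w if w@[np.cos(g),np.sin(g)]>0 else -w
    for _ in range(3):
        n=np.array([-w[1],w[0]]);s=(X-c)@w;q=(X-c)@n
        c=c+w*(s.min()+s.max())/2; s=(X-c)@w
        k=abs(s)<.03;c=c+n*(np.percentile(q[k],2)+np.percentile(q[k],98))/2;q=(X-c)@n
    e=[np.ptp(q[(s*sg>.062)]).round(4) for sg in(1,-1)]
    print(name,round(m["p"],2),"c",c.round(4),"len",np.ptp(s).round(4),"drumw",np.ptp(q[k]).round(4),"nut/shaft width",e,
      "end offs",[np.median(q[s*sg>.04]).round(4) for sg in(1,-1)],"ang",np.degrees(np.arctan2(w[1],w[0])).round(1),"ztop",np.percentile(P[:,2],97).round(4))
    return c,np.arctan2(w[1],w[0])
''')
E
python3 - <<'E'
from h import *
for n,g in(("felt",0),("coarse",-135),("fine",-95)):roller(n,g)
roller("brush",0,base=.029)
_,d=vision.grab_frame("top");m=models.masks_of("top","rack")[0];P=cloud("top",d,m["mask"])
R=P[(P[:,2]>.05)&(P[:,2]<.066)]
r=cv2.minAreaRect(R[:,:2].astype(np.float32)*1000);print("rack",m["p"],r,len(R),np.percentile(R[:,2],[10,50,90]))
B=P[(P[:,2]>.006)&(P[:,2]<.066)];print("board",cv2.minAreaRect(B[:,:2].astype(np.float32)*1000))
for n in("can","boot"):
    m=models.masks_of("top",n)[0];P=cloud("top",d,m["mask"]);print(n,m["p"],P.min(0).round(3),P.max(0).round(3))
v=[(x["p"],ray("top",x["point"],.045).round(3)) for x in models.recognise("top","rack_v1")];print(v)
E
```

```text
felt 0.64 c [ 0.5237 -0.1623] len 0.1531 drumw 0.0422 nut/shaft width [np.float64(0.0246), np.float64(0.0129)] end offs [np.float64(0.0006), np.float64(-0.0001)] ang -0.6 ztop 0.0515
coarse 0.78 c [ 0.5952 -0.316 ] len 0.1505 drumw 0.0456 nut/shaft width [np.float64(0.0234), np.float64(0.011)] end offs [np.float64(-0.0004), np.float64(0.0003)] ang -133.4 ztop 0.0513
fine 0.91 c [ 0.4287 -0.3056] len 0.1503 drumw 0.046 nut/shaft width [np.float64(0.0246), np.float64(0.0124)] end offs [np.float64(-0.0001), np.float64(-0.0)] ang -95.2 ztop 0.0511
brush 0.78 c [0.5094 0.1563] len 0.1532 drumw 0.0461 nut/shaft width [np.float64(0.024), np.float64(0.0125)] end offs [np.float64(-0.001), np.float64(0.0001)] ang 0.5 ztop 0.0766
rack 0.61 ((510.9966735839844, 276.93731689453125), (124.26002502441406, 310.92962646484375), 0.23017266392707825) 1032 [0.05298306 0.05884732 0.06190341]
board ((505.1415710449219, 276.9156494140625), (150.4149932861328, 330.4656677246094), 0.5024300217628479)
can 0.81 [ 0.489 -0.043 -0.001] [0.556 0.023 0.11 ]
boot 0.87 [ 0.642 -0.059 -0.006] [0.938 0.053 0.169]
[(0.92, array([0.491, 0.276, 0.045]))]
```

```bash
cat >> h.py <<'E'
from scipy.spatial.transform import Rotation as Ro
G=.017                                   # drum axis behind TCP along the tool
RC=np.array([.5051,.2769]);RA=np.radians(.5)
rx=np.array([np.cos(RA),np.sin(RA)])
def V(k): return RC+(-.12+.08*k)*np.array([-rx[1],rx[0]])
def pose(c,z,ang,s,tilt=0):
    w=np.array([np.cos(ang),np.sin(ang),0]);zt=Ro.from_rotvec(-tilt*w).apply([0,0,-1])   # tilt about the shaft
    x=s*w;R=np.c_[x,np.cross(zt,x),zt];q=Ro.from_matrix(R).as_quat()
    return np.r_[c,z]+G*zt,[q[3],q[0],q[1],q[2]],zt
T=np.radians(20)
def plan(c,ang,k):
    best=None
    q0=get_state()["qpos"]
    for s in(1,-1):
        js=[ctrl.ik(*pose(*a)[:2]) for a in((c,.2,ang,s),(c,.027,ang,s),(V(k),.25,RA,s,T),(V(k),.052,RA,s,T))]
        if any(j is None for j in js):print("s",s,"no ik");continue
        js=np.array(js);cost=abs(js[0]-q0).max()+abs(js[2]-js[0]).max();print("s",s,"cost",cost.round(2),js[:,6].round(2))
        if best is None or cost<best[0]:best=(cost,s)
    return best[1]
def pick(c,ang,s,zs=.2):
    p,q,_=pose(c,zs,ang,s);ctrl.movep(p,q)
    p,_,_=pose(c,.027,ang,s);ctrl.movel(p,max_speed=.12);ctrl.close_gripper(40)
    st=get_state();print("grip",st["width"],st["gripper_force"])
    ctrl.movel(p+[0,0,.22],max_speed=.2)
    st=get_state();print("lifted",st["width"],st["contact_force"].round(2),"t",st["time"])
def place(k,s):
    p,q,zt=pose(V(k),.25,RA,s,T);ctrl.movep(p,q)
    f0=get_state()["contact_force"]
    p,_,_=pose(V(k),.062,RA,s,T);ctrl.movel(p,max_speed=.15)
    for z in(.058,.055,.053,.052):
        p,_,_=pose(V(k),z,RA,s,T);ctrl.movel(p,max_speed=.03)
        f=get_state()["contact_force"]-f0;print(z,f.round(1))
        if f[2]>6:break
    ctrl.ungrasp();ctrl.pause(.2)
    ctrl.movel(p-zt*.12,max_speed=.12);print("t",get_state()["time"])
E
python3 - <<'E'
from h import *
c,a=roller("felt",0);s=plan(c,a,1);print(s)
roller("coarse",-135);
pick(c,a,s)
E
```

```text
felt 0.72 c [ 0.5236 -0.1622] len 0.1533 drumw 0.0448 nut/shaft width [np.float64(0.0245), np.float64(0.0126)] end offs [np.float64(0.0002), np.float64(0.001)] ang -0.1 ztop 0.0508
s 1 cost 2.67 [-1.5  -1.56 -2.83 -2.75]
s -1 cost 2.45 [1.28 1.04 0.26 0.07]
-1
coarse 0.62 c [0.5076 0.2754] len 0.3236 drumw 0.1346 nut/shaft width [np.float64(0.142), np.float64(0.1453)] end offs [np.float64(0.0047), np.float64(-0.0238)] ang -88.5 ztop 0.0628
grip 0.04461300119434179 40.235422253608704
lifted 0.04510022470162388 [ 0.4   0.45 -5.87] t 6.725
```

The lift worked: width is 45 mm and the load is plausible. One network call reported the rack as "coarse", so I'll choose detections by roller length from now on.

```bash
python3 - <<'E'
from h import *
place(1,-1)
p,_=vision.grab_frame("side");cv2.imwrite("pics/s1.png",p)
p,_=vision.grab_frame("top");cv2.imwrite("pics/t1.png",p[180:360,120:520])
print(get_state()["contact_force"])
E
```

```text
0.058 [0.1 0.4 0.5]
0.055 [-0.5  0.9 -0.6]
0.053 [0.4 1.5 1.6]
0.052 [0.1 2.5 8.1]
t 12.475
[-0.30188277  1.19507917  0.41198161]
```

View pics/s1.png

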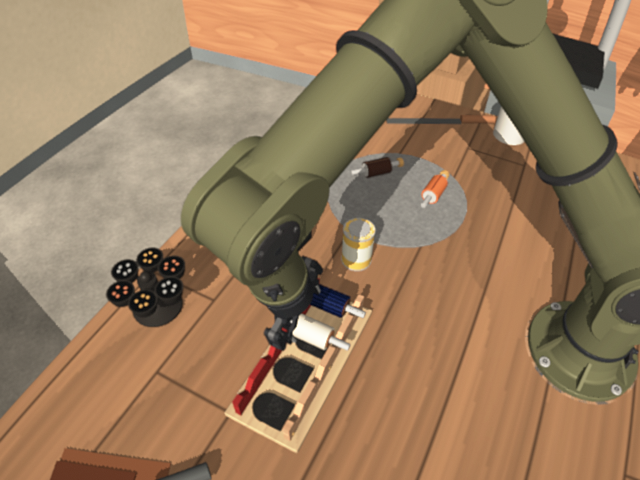

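The felt roller sits in v1 at (313,332), with the brush undisturbed at (330,300). Coarse goes next, into v2.

```bash
python3 - <<'E'
s=open("h.py").read()
s=s.replace('m=models.masks_of(cam,name+"_center")[0]\n    P=cloud(cam,d,m["mask"]);P=P[P[:,2]>base+.012][:,:]',
'''ms=models.masks_of(cam,name+"_center")
    for m in ms:
        P=cloud(cam,d,m["mask"]);P=P[P[:,2]>base+.012]
        if len(P)>30 and .1<np.linalg.norm(np.ptp(P[:,:2],axis=0))<.19:break
    else:raise SystemExit("no plausible "+name)''')
open("h.py","w").write(s)
E
cat > go.py <<'E'
import sys
from h import *
name,guess,k=sys.argv[1],float(sys.argv[2]),int(sys.argv[3]);exp=np.array(eval(sys.argv[4]))
p=get_state()["tcp_pos"]; ctrl.movel(np.r_[p[:2],.26],max_speed=.2)
q=get_state()["qpos"]
c,a=roller(name,guess)
if np.linalg.norm(c-exp)>.008: raise SystemExit("off")
s=plan(c,a,k);pick(c,a,s)
if get_state()["width"]<.04: raise SystemExit("lost")
place(k,s)
E
python3 go.py coarse -133 2 "[.5952,-.316]"
```

```text
coarse 0.78 c [ 0.5949 -0.3142] len 0.1487 drumw 0.044 nut/shaft width [np.float64(0.0205), np.float64(0.0083)] end offs [np.float64(0.0011), np.float64(0.0016)] ang -133.2 ztop 0.0509
s 1 cost 6.46 [ 2.2   2.08 -2.46 -2.57]
s -1 cost 1.92 [-0.55 -0.66  0.34  0.16]
grip 0.04455930822302263 40.484923124313354
lifted 0.044911095804663854 [ 0.24 -0.86 -3.45] t 18.8417
0.058 [ 0.1  1.2 -0.2]
0.055 [-0.7 -0.  -0.1]
0.053 [-1.   2.2  2.6]
0.052 [-1.2  2.3  9.4]
t 25.3833
```

```bash
python3 go.py fine -95 3 "[.4287,-.3056]" && python3 - <<'E'
from h import *
p=get_state()["tcp_pos"]; ctrl.movel(np.r_[p[:2],.3],max_speed=.2)
q=get_state()["qpos"].copy();q[0]-=1.2;ctrl.set_joints(q);ctrl.pause(.3)
for n in("felt","coarse","fine","brush"):
    try:
        c,a=roller(n,0,base=.029);r=c-RC;print("  rack frame",(r@rx).round(4),(r@[-rx[1],rx[0]]).round(4))
    except SystemExit as e:print(e)
p,_=vision.grab_frame("side");cv2.imwrite("pics/s2.png",p[200:460,200:420].repeat(2,0).repeat(2,1))
p,_=vision.grab_frame("top");cv2.imwrite("pics/t2.png",p[200:330,120:380].repeat(3,0).repeat(3,1))
print(get_state()["time"])
E
```

```text
fine 0.65 c [ 0.4292 -0.3042] len 0.1492 drumw 0.0448 nut/shaft width [np.float64(0.0245), np.float64(0.0083)] end offs [np.float64(-0.0006), np.float64(-0.0007)] ang -95.1 ztop 0.0516
s 1 cost 7.86 [ 2.8   2.48 -2.56 -2.68]
s -1 cost 3.01 [-0.02 -0.29  0.26  0.1 ]
grip 0.045235213803088675 40.19390881061554
lifted 0.045123349572436355 [ 0.25 -0.32 -4.93] t 31.8667
0.058 [-1.1 -0.3 -0.6]
0.055 [ 0.3 -1.  -0.5]
0.053 [0.5 0.6 0.9]
0.052 [0.3 1.7 8.7]
t 38.6333
felt 0.83 c [0.5062 0.2361] len 0.1534 drumw 0.0455 nut/shaft width [np.float64(0.0242), np.float64(0.0132)] end offs [np.float64(-0.0003), np.float64(-0.0)] ang -0.0 ztop 0.0763
  rack frame 0.0007 -0.0408
coarse 0.6 c [0.5041 0.3155] len 0.1512 drumw 0.0444 nut/shaft width [np.float64(0.023), np.float64(0.0126)] end offs [np.float64(-0.0001), np.float64(0.0014)] ang 0.2 ztop 0.0762
  rack frame -0.0006 0.0386
fine 0.94 c [0.5042 0.3946] len 0.1495 drumw 0.0429 nut/shaft width [np.float64(0.0206), np.float64(0.0079)] end offs [np.float64(-0.0005), np.float64(0.0002)] ang 0.7 ztop 0.0763
  rack frame 0.0001 0.1177
brush 0.94 c [0.5095 0.1563] len 0.153 drumw 0.0454 nut/shaft width [np.float64(0.0242), np.float64(0.0117)] end offs [np.float64(-0.0009), np.float64(-0.001)] ang 0.8 ztop 0.0769
  rack frame 0.0033 -0.1206
43.0
```

View pics/t2.png

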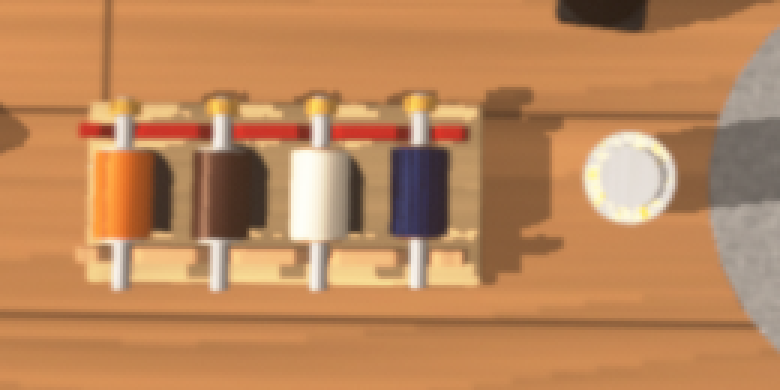

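View pics/s2.png

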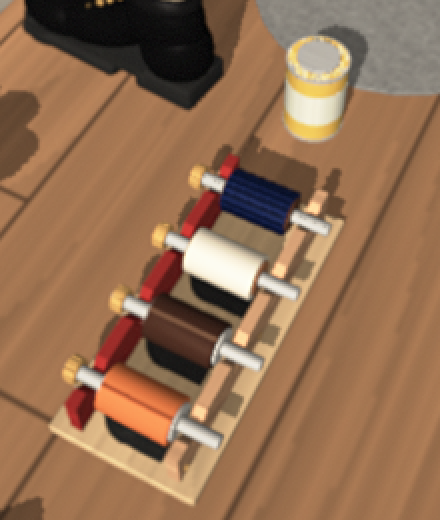

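All four rollers lie in their notches with the nuts outside the red rail (crop row 105, columns 124, 222, 320 and 418). The can and the boot are where they were.

```bash
python3 -c "
from station import ticket;print(ticket.close_job())"
```

```text
the job is handed in; nothing more can be done
None
```

The felt, coarse and fine rollers are seated in notch pairs 1, 2 and 3 with their nuts outside the red rail. The brush roller, tin and boot stayed where they were, and the job was handed in at about 43 s; no verdict came back.

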